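# Close up the bench dust collector

### The job

Close up the green dust collector: set the aluminium cover plate gently over the opening in its top (either way round) and press it down until it has snapped in and sits flat and level all round, then push the grey front door shut until it seats on its catch. Leave everything else on the bench where it stands, and do not drop the cover on to the collector.

Things in the scene. Friction and masses are not known exactly. Their poses are not given: they have to be found in the camera images.
- collector: Green box-shaped dust collector fixed to the bench, 180 (x) x 220 (y) x 120 mm high; origin at the centre of its underside, z up, its door on the -x face. The opening in its flat top is 80 (x) x 114 mm (y), central.
- mouth (a point): Centre of the opening at the level of the collector's top (120 mm above the bench); axes as the collector's. A sprung brass catch bar, 40 mm long, sticks 5 mm out of each end wall (+y and -y) of the opening, its nose 8 mm below the top: the cover first rests on the two bars, about 10 mm proud, and each end must then be pressed past its bar (8 to 15 N at each end).
- cover: Loose cover plate, 0.2 kg: aluminium flange 150 (x) x 100 (y) x 5 mm on top of a steel plug 110 (x) x 74 (y) x 14.7 mm deep that goes into the opening; origin at the centre of the plug's underside, z up. It has one red upright grip bar near its +x end. Its x axis must come along the collector's y axis, either way.
- cover_seat (a point): Centre of the flange's underside, 14.7 mm above the cover's origin: comes to the collector's top level when the cover is home.
- cover_grip (a point): On the red grip bar, 45 mm from the cover's centre along its x, 11 mm above the flange's upper face (mid-height of the bar). The bar is 12 mm thick (cover x), 44 mm long (cover y), 22 mm high.
- cover_far (a point): Upper face of the flange at the end without a grip, 50 mm from the centre (cover -x): over the other catch bar when fitted.
- door (a joint): Angle of the door, rad: 0 = shut, grows as it swings out to the collector's -x; starts at 0.5 to 1.0. It stays where it is left; a sprung roller catch resists the last 0.1 rad or so (about 5 N at the free edge), then holds it at 0.
- door_hinge (a point): Point on the door's vertical hinge axis, at its -y edge, at mid-height (59 mm above the bench), in the plane of the door's outer face.
- door_push (a point): Point on the door's outer face, 120 mm from the hinge axis, 69 mm above the bench. Its axes turn with the door: y runs from the hinge to the free edge, -x points outwards. The grey door is 190 mm wide, 100 mm high (9 to 109 mm above the bench), 12 mm thick, with a black knob 160 mm from the hinge that stands 35 mm out.
- bit_block: Wooden block 120 x 80 x 30 mm with small steel bits standing in it (57 mm high in all), loose; origin at the centre of its underside, as for all that follow.
- tin: Steel tin, 50 mm across, 55 mm high, in front of the collector near the hinge side of the door.
- spray: Blue bottle with a red cap, 60 mm across, 180 mm high.
- jar: Clear jar with a yellow cap, 64 mm across, 75 mm high.
- wrench: Steel wrench, 170 mm long, lying.
- mug: Blue ceramic mug, 80 mm across, 90 mm high.
Mind the look-alikes: they are no part of the job. Of the things that look like the cover, the smaller one is meant.

How it is judged:
By the outcome, as a careful person would: the job done as asked, in the order asked, and still so for the second after the job is handed in, with the robot touching nothing.
It also fails if it takes over 69 s, if anything falls off the work surface, if the arm or the gripper's body presses on something with over 40 N, if the wrist force passes 120 N, or if a joint passes its speed limit or range.

### The arm

A 6-joint arm with a two-finger parallel gripper is mounted at the origin on the work surface. World frame = base frame: x ahead of the robot, y to its left, z up, the work surface at z = 0. Lengths are in m, angles in degrees, forces in N, time in s.
With the tool pointing down it reaches from about 0.25 to 0.725 m from the base axis. Payload 9.7 kg.
Tool frame: the origin (TCP) lies between the finger pads; the fingertips stand bot.tcp_to_tips ahead of it and the grasp point (between the pads) lies 2 mm behind it (bot.tcp_to_tips is the distance from the TCP to the fingertips, in m); z points along the fingers, y is the line along which they close (so a half turn about z gives the same grasp; the last joint's range is limited). The gripper opens to 85 mm and grips with 20 to 120 N. Pads are 22 mm wide; open, the fingers measure 114 mm over their backs; the gripper's body (76 mm by 85 mm) begins 54 mm behind the grasp point. The pads swing forward as they close: fully open they stand 13 mm farther back than shut.
Start: joints at [65.374, 4.979, 10.078, 95.1, 0, 90], TCP at [0.229, 0.5, 0.248] pointing down, gripper open.
Joint ranges: [-179.16, 179.16], [-48.56, 103.87], [-65.8, 70.77], [-126.05, 130.52], [-82.76, 87.17], [-180, 180]. Speed limits (degrees/s): [127.2, 127.2, 147.25, 180, 180, 180].

### API

Orientations are given as [roll, pitch, yaw] about the fixed x, y, z axes, in that order (R = Rz(yaw) Ry(pitch) Rx(roll)).
In Python, from workcell import sensors, camera, camera_params, bot gives the robot as it stands.
- The arm moves only by the tool apply_moves, never from a script. Its argument "motion" is a list of rows, each an object with "jaw": the opening, from -1 (shut) to 1 (fully open); "xyz": the shift along the tool's x, y, z in mm, a list of three; "twist": the turn about the tool's z in rad. A call has 1 to 5 rows; each row is the pose to reach, as a shift and turn from the pose commanded when the call began, along the tool's axes at that moment; what a row does not reach only later rows make up. A row lasts 1/8 s, in which the tool goes at most 62.5 mm and 10.7 degrees, less where a joint would pass 70% of its speed; a pose out of reach is approached as far as the arm can. A call with a gripper value outside its range is refused whole. The fingers move at their own pace and stop on an object; "grip_force" is the grip in N (left out, the last holds). Time passes only in rows, so rows that repeat a pose let the fingers close. It gives the time, the measured TCP pose, the force, the opening and the grip force at its end, in the units of the state.
- sensors.get_obs(): the state, without advancing time (a new reading comes with each control period).
- camera(name): name is "scene" or "top"; returns (picture, depth): 384x512x3 uint8, red, green, blue; 384x512 float32, m along the optical axis (not along the pixel's ray), 0 where there is no reading.
- camera_params(name): a dict with "mtx" (3x3 intrinsics, pixels), "rvec" (rotation vector, rad) and "tvec" (3), from world to camera coordinates, as OpenCV has them. Camera axes: x right, y down, z forward; pixel columns grow to the right and rows downward; lengths in m; the calibration is good to about 2 mm. A picture is of the moment at which its call begins. camera_params takes no time and is no camera call.
- bot.job_done(): hands the job in; it is judged then, once.
The state is a dict: "time": time; "q": joint angles; "qd": joint speeds; "joint_efforts": joint torques, N m; "ee_pos": TCP position; "tcp_rot": TCP orientation; "wrist_force": force on the tool from outside, world axes, zero at the start; "torque": the same for the moment, N m; "opening": finger opening in m; "grasp_force": force on a finger pad.
Only numpy, scipy, OpenCV 4.12 (cv2) and the standard library are available. Lean on these libraries where they do the work, as an engineer would, in place of code of your own. Each camera call takes 0.05 s, during which the arm holds its last target. There are 200 camera calls.

## Working session

There is one attempt and no reset: what is moved stays moved. The work goes in short steps, Python scripts to look and compute and a tool call to move; the robot and the scene stay as the last step left them, time stands still between calls to the robot, and variables do not carry over. Pictures are saved under pics/ and viewed, at most 10 in all, crops included, and the job is handed in when it is done.

Besides the shell and the picture viewer there is one more tool, called by a JSON object that holds its "api" and its "payload", one argument or row to a line. apply_moves: Moves the arm, as the interface text tells. Its arguments: {"type":"object","properties":{"motion":{"type":"array","items":{"type":"object","properties":{"jaw":{"type":"number"},"xyz":{"type":"array","items":{"type":"number"}},"twist":{"type":"number"}}}},"grip_force":{"type":"number"}},"required":["motion"]}

```bash
mkdir -p pics; ls
cat > h.py <<'E'
import numpy as np, cv2
from workcell import sensors, camera, camera_params, bot
def world(name,depth):
    p=camera_params(name);K=np.array(p["mtx"]);R=cv2.Rodrigues(np.array(p["rvec"],float))[0];t=np.array(p["tvec"],float).reshape(3)
    v,u=np.mgrid[0:384,0:512]
    c=np.stack([(u-K[0,2])/K[0,0]*depth,(v-K[1,2])/K[1,1]*depth,depth],-1)
    return (c-t)@R
E
python3 - <<'E'
from h import *
for n in("scene","top"):
    im,d=camera(n);np.savez(f"{n}0.npz",im=im,d=d,w=world(n,d))
    cv2.imwrite(f"pics/{n}0.png",cv2.resize(im[:,:,::-1],(768,576)))
print(sensors.get_obs(),bot.tcp_to_tips)
E
```

```text
pics
{'time': 0.1, 'q': array([6.53731882e+01, 5.00626044e+00, 1.00404912e+01, 9.50981139e+01,
       1.05825501e-03, 8.99990361e+01]), 'qd': array([-0.04741728, -0.12529151,  0.0316236 ,  0.0007483 , -0.06509891,
        0.14987592]), 'joint_efforts': array([ 2.07478450e-03, -5.21559799e+01,  4.65655446e+01,  1.59475312e-02,
        9.93476192e-05,  1.53847179e-05]), 'ee_pos': array([0.22911352, 0.49982114, 0.24768355]), 'tcp_rot': array([-1.79936117e+02, -1.05932912e-03,  1.55374151e+02]), 'wrist_force': array([0.19110918, 0.26843132, 0.01807851]), 'torque': array([-0.03249717, -0.05429816,  0.04240233]), 'grasp_force': 0.0, 'opening': 0.08572909581745264} 0.017
```

View pics/top0.png

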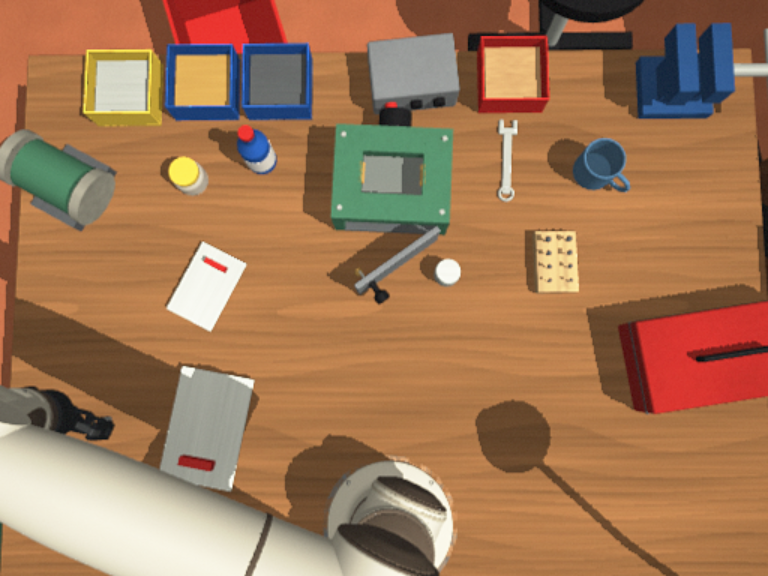

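View pics/scene0.png

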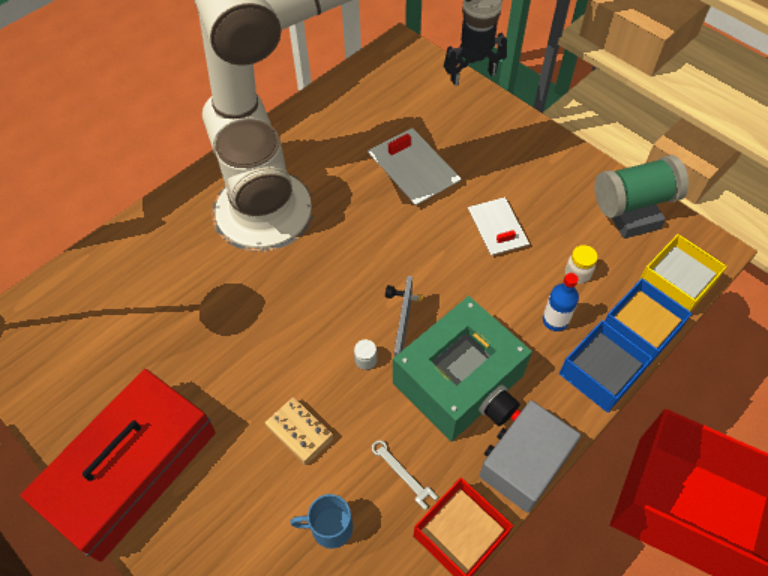

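Two cover look-alikes in the top view: the large plate at (207,428) and the small white one at (207,285), both with a red grip. The small one should be the 150x100 mm cover; I'll measure both and check the small one in a crop.

Run:
```python
from h import *
z=np.load("top0.npz");im,w=z["im"],z["w"]
def rect(u0,u1,v0,v1,zlo,zhi,lab,f=None):
    s=w[v0:v1,u0:u1];c=im[v0:v1,u0:u1].astype(int)
    m=(s[...,2]>zlo)&(s[...,2]<zhi)
    if f is not None:m&=f(c)
    p=s[m];r=cv2.minAreaRect((p[:,:2]*1000).astype(np.float32))
    print(lab,len(p),np.round(r[0],1),np.round(r[1],1),round(r[2],2),"medz",np.round(np.median(p[:,2])*1000,1));return p
red=lambda c:(c[...,0]>c[...,1]+80)
rect(105,170,155,225,.008,.030,"small flange")
rect(105,170,155,225,.008,.08,"small grip",red)
rect(100,175,235,330,.008,.035,"big")
rect(100,175,235,330,.008,.08,"big grip",red)
rect(215,307,78,155,.110,.13,"collector top",lambda c:c[...,1]>c[...,0]+20)
# opening: non top pixels inside
s=w[95:135,232:290];m=s[...,2]<.1
vv,uu=np.where(m)
rect(232,290,95,135,.0,.112,"opening(biased)")
p=rect(230,297,148,200,.09,.118,"door top")
o=w[150:200,230:297];
rect(285,312,168,195,.045,.065,"tin")
# hole edges on top plane
g=w[78:155,215:307];mm=((g[...,2]>.115)&(g[...,2]<.125)).astype(np.uint8)
for v in(110,115,120):
    row=w[v,215:307];ok=np.where(row[:,2]<.113)[0]+215
    ok=[u for u in ok if 235<u<288];print("row",v,w[v,ok[0]-1],w[v,ok[-1]+1])
for u in(250,260,270):
    col=w[78:155,u];ok=[k+78 for k in np.where(col[:,2]<.113)[0] if 95<k+78<135];print("col",u,w[ok[0]-1,u],w[ok[-1]+1,u])
a=im[150:230,95:175,::-1];b=im[75:205,215:315,::-1]
cv2.imwrite("pics/c1.png",np.hstack([cv2.resize(a,(400,400),interpolation=2),cv2.resize(b,(308,400),interpolation=2)]))
```

```text
small flange 1636 [458.9 365.1] [178.8 180.4] 6.27 medz 19.1
small grip 62 [499.5 337.9] [46.1 10.2] 63.04 medz 41.4
big 3506 [198.2 347.2] [262.6 200. ] 2.75 medz 27.6
big grip 139 [122.2 361.5] [62.2 17.3] 79.36 medz 58.9
collector top 3790 [658.1  -8.9] [219.3 181.3] 86.93 medz 119.6
opening(biased) 1066 [664.5 -11.6] [122.7 101.7] 89.82 medz 53.1
door top 424 [516.3  -8.2] [ 96.6 195.8] 51.45 medz 107.5
tin 209 [ 482.8 -115.8] [46.4 43.7] 0.18 medz 54.4
row 110 [0.67294708 0.04174941 0.11547741] [ 0.67186812 -0.06473316  0.11633746]
row 115 [0.65682617 0.04993398 0.12198994] [ 0.65661051 -0.07838375  0.11920199]
row 120 [0.64395011 0.04456671 0.11655311] [ 0.64407789 -0.06177301  0.11304667]
col 250 [0.70087315 0.02196282 0.11803268] [0.62037825 0.02223988 0.11873077]
col 260 [ 0.6986355  -0.00608788  0.11517565] [ 0.6167069  -0.00558536  0.12125012]
col 270 [ 0.69663839 -0.03404256  0.12095632] [ 0.61806634 -0.03351545  0.1149015 ]
```

View pics/c1.png

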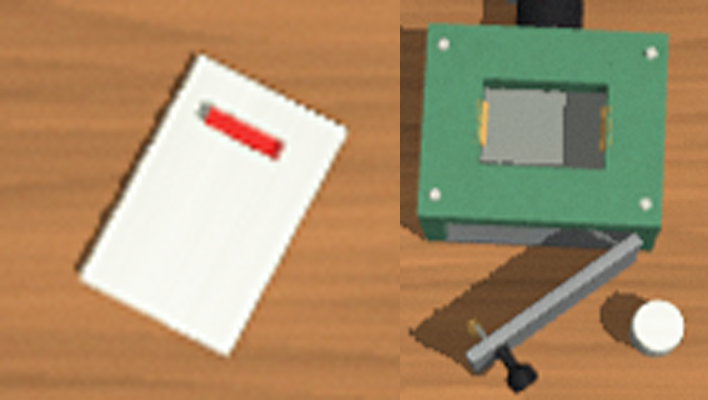

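The crop shows the small plate with its red bar near the upper end at crop (243,132). The collector has four light screws at (444,44), (651,53), (434,195) and (645,204), and the opening spans about (480–608, 85–168). The small plate is the cover. Next I'll fit positions on the known height planes.

```bash
cat >> h.py <<'E'
def plane(name,uv,z):
    p=camera_params(name);K=np.array(p["mtx"]);R=cv2.Rodrigues(np.array(p["rvec"],float))[0];t=np.array(p["tvec"],float).reshape(3)
    uv=np.atleast_2d(np.array(uv,float));d=np.c_[(uv-K[:2,2])/[K[0,0],K[1,1]],np.ones(len(uv))]@R
    C=-R.T@t;s=(z-C[2])/d[:,2:];return (C+d*s)[:,:2]*1000
E
python3 - <<'E'
from h import *
print({k:np.round(v,3).tolist() for k,v in camera_params("top").items()})
z=np.load("top0.npz");im=z["im"].astype(int)
def blob(m,u0,v0):
    m=m.astype(np.uint8);n,l,s,c=cv2.connectedComponentsWithStats(m);k=1+s[1:,4].argmax();v,u=np.where(l==k);return np.c_[u+u0,v+v0].astype(float),c[k]+[u0,v0]
a=im[150:230,95:175]
p,c=blob((a.min(-1)>150)|((a[...,0]>a[...,1]+80)&(a[...,0]>150)),95,150)
W=plane("top",p,.0197);r=cv2.minAreaRect(W.astype(np.float32));print("flange",len(p),r,"centroid",W.mean(0))
q,_=blob((a[...,0]>a[...,1]+80)&(a[...,0]>150),95,150);Q=plane("top",q,.0417);print("bar",cv2.minAreaRect(Q.astype(np.float32)),Q.mean(0))
ev=np.linalg.eigh(np.cov(W.T))[1][:,1];print("axis",np.degrees(np.arctan2(ev[1],ev[0])))
cr=np.array([[198,55],[346,128],[229,355],[80,275]])/5-.5+[95,150];C=plane("top",cr,.0197);print("hand corners",C.round(1),C.mean(0))
sc=np.array([[444-400,44],[651-400,53],[434-400,195],[645-400,204]])/3.08-.5+[215,75];S=plane("top",sc,.12);print("screws",S.round(1),S.mean(0), "row dirs",[np.degrees(np.arctan2(*(S[i]-S[j])[::-1])) for i,j in((0,1),(2,3),(0,2),(1,3))])
op=np.array([[480-400,86],[608-400,86],[606-400,168],[480-400,163]])/3.08-.5+[215,75];O=plane("top",op,.12);print("open",O.round(1),O.mean(0))
# door top edge (crop px of top face corners)
d=np.array([[637,235],[643,242],[474,364],[467,355]])-[400,0]
D=plane("top",d/3.08-.5+[215,75],.109);print("door",D.round(1))
E
```

```text
{'mtx': [[489.141, 0.0, 253.272], [0.0, 489.141, 189.869], [0.0, 0.0, 1.0]], 'rvec': [2.15, -2.161, 0.115], 'tvec': [0.017, 0.458, 1.407]}
flange 1709 ((458.61639404296875, 357.749267578125), (100.55189514160156, 150.3532257080078), 62.81616973876953) centroid [458.06828327 357.79197685]
bar ((498.2948913574219, 336.04718017578125), (46.578636169433594, 10.421416282653809), 63.22179412841797) [498.32070004 335.77162533]
axis 152.55526095657214
hand corners [[548.6 369.5]
 [504.1 280.4]
 [370.  346.9]
 [417.5 436. ]] [460.06531165 358.17558809]
screws [[ 733.2   81.5]
 [ 723.2 -107.2]
 [ 592.7   90.3]
 [ 583.1  -99.7]] [658.03900819  -8.7877439 ] row dirs [np.float64(86.95420636289641), np.float64(87.10517184279537), np.float64(-3.589775523764995), np.float64(-3.0421672425170185)]
open [[693.5  48.6]
 [692.6 -67.7]
 [616.5 -65. ]
 [621.9  48.7]] [656.10401592  -8.83435731]
door [[557.  -92.9]
 [550.5 -98.2]
 [440.4  54.8]
 [448.5  61.1]]
```

```bash
cat >> h.py <<'E'
def to(x,y,z,ang,s=None):
    """shift for target TCP (mm) and tool-y angle (deg)"""
    o=sensors.get_obs();p=o["ee_pos"]*1000;yaw=o["tcp_rot"][2];a=np.radians(yaw);d=np.array([x,y,z])-p
    tx=np.array([np.cos(a),np.sin(a)]);ty=np.array([np.sin(a),-np.cos(a)])
    tw=-((ang+90-yaw+180)%360-180)
    print("t",round(o["time"],2),"pos",p.round(1),"rot",o["tcp_rot"].round(2),"F",np.round(o["wrist_force"],1),"q6",round(float(o["q"][5]),1),"-> xyz",[round(float(d[:2]@tx),1),round(float(d[:2]@ty),1),round(float(-d[2]),1)],"twist",round(np.radians(tw),4))
E
python3 -c "
from h import *
to(498.3,337,140,152.7)"
```

```text
t 0.1 pos [229.1 499.8 247.7] rot [-179.94   -0.    155.37] F [0.2 0.3 0. ] q6 90.0 -> xyz [-312.5, -35.8, 107.7] twist -1.5241
```

{"api": "apply_moves", "payload": {
  "motion": [
    {"jaw":-0.3,"xyz":[-312.5,-36,108],"twist":-1.524},
    {"jaw":-0.3,"xyz":[-312.5,-36,108],"twist":-1.524},
    {"jaw":-0.3,"xyz":[-312.5,-36,108],"twist":-1.524},
    {"jaw":-0.3,"xyz":[-312.5,-36,108],"twist":-1.524},
    {"jaw":-0.3,"xyz":[-312.5,-36,108],"twist":-1.524}
  ],
  "grip_force": 50
}}

```text
time: 0.72
ee_pos: [0.4689, 0.3547, 0.1517]
tcp_rot: [-180.0, -0.0, -153.6]
wrist_force: [-0.7, 0.6, -0.5]
opening: 0.0299
grasp_force: 0.0
```

```bash
python3 -c "
from h import *
to(498.3,337,140,152.7)"
```

```text
t 0.72 pos [468.9 354.7 151.7] rot [-1.8000e+02 -2.0000e-02 -1.5363e+02] F [-0.7  0.6 -0.5] q6 10.7 -> xyz [-18.5, -28.9, 11.7] twist -0.6341
```

{"api": "apply_moves", "payload": {
  "motion": [
    {"jaw":-0.3,"xyz":[0,0,0],"twist":-0.6},
    {"jaw":-0.3,"xyz":[0,0,0],"twist":-0.6},
    {"jaw":-0.3,"xyz":[0,0,0],"twist":-0.6},
    {"jaw":-0.3,"xyz":[0,0,0],"twist":-0.6},
    {"jaw":-0.3,"xyz":[0,0,0],"twist":-0.6}
  ]
}}

```text
time: 1.35
ee_pos: [0.4676, 0.3559, 0.1524]
tcp_rot: [180.0, -0.0, -119.8]
wrist_force: [-0.3, -0.4, 0.2]
opening: 0.0297
grasp_force: 0.0
```

```bash
python3 -c "
from h import *
to(498.3,337,140,152.7)
im,d=camera('top');im=im[:,:,::-1]
cv2.imwrite('pics/c2.png',cv2.resize(im[140:240,90:200],(660,600),interpolation=2))"
```

```text
t 1.35 pos [467.6 355.9 152.4] rot [ 1.7999e+02 -2.0000e-02 -1.1977e+02] F [-0.3 -0.4  0.2] q6 -23.0 -> xyz [1.1, -36.0, 12.4] twist -0.0431
```

{"api": "apply_moves", "payload": {
  "motion": [
    {"jaw":-0.3,"xyz":[1,-36,40],"twist":-0.043},
    {"jaw":-0.3,"xyz":[1,-36,82],"twist":-0.043},
    {"jaw":-0.3,"xyz":[1,-36,82],"twist":-0.043},
    {"jaw":-0.3,"xyz":[1,-36,82],"twist":-0.043},
    {"jaw":-0.3,"xyz":[1,-36,82],"twist":-0.043}
  ]
}}

```text
time: 2.02
ee_pos: [0.4992, 0.3381, 0.073]
tcp_rot: [-179.9, 0.2, -117.1]
wrist_force: [0.3, -0.2, -0.0]
opening: 0.0304
grasp_force: 0.0
```

```bash
python3 -c "
from h import *
to(498.3,337,38.5,152.7)"
```

```text
t 2.02 pos [499.2 338.1  73. ] rot [-1.7991e+02  1.6000e-01 -1.1714e+02] F [ 0.3 -0.2 -0. ] q6 -28.7 -> xyz [1.4, 0.3, 34.5] twist 0.0028
```

{"api": "apply_moves", "payload": {
  "motion": [
    {"jaw":-0.3,"xyz":[1,0,15],"twist":0},
    {"jaw":-0.3,"xyz":[1,0,28],"twist":0},
    {"jaw":-0.3,"xyz":[1,0,28],"twist":0},
    {"jaw":-0.3,"xyz":[1,0,28],"twist":0}
  ]
}}

```text
time: 2.52
ee_pos: [0.498, 0.3363, 0.0426]
tcp_rot: [180.0, -0.0, -117.1]
wrist_force: [-0.6, 0.7, -0.1]
opening: 0.0296
grasp_force: 0.0
```

```bash
python3 -c "
from h import *
to(498.3,337,38.5,152.7)"
```

```text
t 2.52 pos [498.  336.3  42.6] rot [ 1.7999e+02 -1.0000e-02 -1.1714e+02] F [-0.6  0.7 -0.1] q6 -28.8 -> xyz [-0.7, 0.0, 4.1] twist 0.0028
```

{"api": "apply_moves", "payload": {
  "motion": [
    {"jaw":-0.3,"xyz":[-0.5,0,4],"twist":0},
    {"jaw":-0.3,"xyz":[-0.5,0,4],"twist":0},
    {"jaw":-1,"xyz":[-0.5,0,4],"twist":0},
    {"jaw":-1,"xyz":[-0.5,0,4],"twist":0},
    {"jaw":-1,"xyz":[-0.5,0,4],"twist":0}
  ],
  "grip_force": 60
}}

```text
time: 3.15
ee_pos: [0.4984, 0.3369, 0.039]
tcp_rot: [-180.0, 0.0, -117.1]
wrist_force: [0.3, 0.3, 2.7]
opening: 0.0108
grasp_force: 60.4
```

{"api": "apply_moves", "payload": {
  "motion": [
    {"jaw":-1,"xyz":[0,0,0],"twist":0},
    {"jaw":-1,"xyz":[0,0,0],"twist":0}
  ]
}}

```text
time: 3.4
ee_pos: [0.4984, 0.3369, 0.0389]
tcp_rot: [-180.0, 0.0, -117.1]
wrist_force: [-0.3, -0.6, 3.5]
opening: 0.0109
grasp_force: 60.5
```

{"api": "apply_moves", "payload": {
  "motion": [
    {"jaw":-1,"xyz":[0,0,-10],"twist":0},
    {"jaw":-1,"xyz":[0,0,-40],"twist":0},
    {"jaw":-1,"xyz":[0,0,-90],"twist":0},
    {"jaw":-1,"xyz":[0,0,-140],"twist":0},
    {"jaw":-1,"xyz":[0,0,-180],"twist":0}
  ]
}}

```text
time: 4.03
ee_pos: [0.4981, 0.3367, 0.221]
tcp_rot: [-180.0, 0.0, -117.1]
wrist_force: [-0.1, 0.1, -2.5]
opening: 0.0103
grasp_force: 60.0
```

Run:
```python
from h import *
a=np.radians(-93.05);g=np.array([658,-9])+45*np.array([np.cos(a),np.sin(a)]);print(g)
to(g[0],g[1],210,86.95)
print(sensors.get_obs()["opening"],sensors.get_obs()["grasp_force"])
```

```text
[655.60566678 -53.93625672]
t 4.03 pos [498.1 336.7 221. ] rot [-1.7997e+02  5.0000e-02 -1.1714e+02] F [-0.1  0.1 -2.5] q6 -28.8 -> xyz [275.8, -318.3, 11.0] twist 1.1504
0.01031938798110672 59.951738119125366
```

{"api": "apply_moves", "payload": {
  "motion": [
    {"jaw":-1,"xyz":[20,-25,0],"twist":0.1},
    {"jaw":-1,"xyz":[50,-58,0],"twist":0.23},
    {"jaw":-1,"xyz":[80,-92,0],"twist":0.37},
    {"jaw":-1,"xyz":[110,-127,0],"twist":0.5},
    {"jaw":-1,"xyz":[138,-159,0],"twist":0.6}
  ]
}}

```text
time: 4.65
ee_pos: [0.577, 0.1399, 0.2188]
tcp_rot: [180.0, -0.0, -151.7]
wrist_force: [0.5, 0.1, -1.9]
opening: 0.0108
grasp_force: 59.9
```

Run:
```python
from h import *
to(655.6,-53.9,210,86.95)
```

```text
t 4.65 pos [577.  139.9 218.8] rot [ 1.8000e+02 -3.0000e-02 -1.5174e+02] F [ 0.5  0.1 -1.9] q6 -14.6 -> xyz [22.5, -207.9, 8.8] twist 0.5465
```

{"api": "apply_moves", "payload": {
  "motion": [
    {"jaw":-1,"xyz":[5,-45,2],"twist":0.12},
    {"jaw":-1,"xyz":[10,-95,4],"twist":0.25},
    {"jaw":-1,"xyz":[16,-145,6],"twist":0.38},
    {"jaw":-1,"xyz":[20,-185,8],"twist":0.5},
    {"jaw":-1,"xyz":[22,-203,8],"twist":0.546}
  ]
}}

```text
time: 5.28
ee_pos: [0.6544, -0.0494, 0.21]
tcp_rot: [-180.0, -0.1, 177.0]
wrist_force: [-0.4, 0.3, -1.6]
opening: 0.0109
grasp_force: 59.9
```

{"api": "apply_moves", "payload": {
  "motion": [
    {"jaw":-1,"xyz":[0,0,0],"twist":0},
    {"jaw":-1,"xyz":[0,0,0],"twist":0}
  ]
}}

```text
time: 5.52
ee_pos: [0.654, -0.0464, 0.2108]
tcp_rot: [180.0, -0.0, 177.3]
wrist_force: [-0.2, 0.2, -1.1]
opening: 0.0108
grasp_force: 59.9
```

Run:
```python
from h import *
to(655.6,-53.9,190,86.95)
```

```text
t 5.53 pos [654.  -46.4 210.8] rot [ 1.7998e+02 -2.0000e-02  1.7732e+02] F [-0.2  0.2 -1.1] q6 -1.4 -> xyz [-2.0, -7.4, 20.8] twist 0.0065
```

{"api": "apply_moves", "payload": {
  "motion": [
    {"jaw":-1,"xyz":[-2,-7.5,15],"twist":0.0065},
    {"jaw":-1,"xyz":[-2,-7.5,38],"twist":0.0065},
    {"jaw":-1,"xyz":[-2,-7.5,38],"twist":0.0065},
    {"jaw":-1,"xyz":[-2,-7.5,38],"twist":0.0065}
  ]
}}

```text
time: 6.02
ee_pos: [0.6559, -0.0547, 0.1731]
tcp_rot: [180.0, 0.0, 176.9]
wrist_force: [0.8, 0.6, -0.7]
opening: 0.0105
grasp_force: 59.9
```

Run:
```python
from h import *
to(655.6,-53.9,165,86.95)
L=[]
im,d=camera("top");np.savez("top1.npz",im=im,d=d);L.append(cv2.resize(im[70:190,205:315,::-1],(412,450),interpolation=2))
im,d=camera("scene");np.savez("scene1.npz",im=im,d=d);L.append(cv2.resize(im[170:310,245:365,::-1],(386,450),interpolation=2))
cv2.imwrite("pics/c3.png",np.hstack(L))
```

```text
t 6.03 pos [655.9 -54.7 173.1] rot [1.8000e+02 2.0000e-02 1.7686e+02] F [ 0.8  0.6 -0.7] q6 -1.6 -> xyz [0.3, 0.8, 8.1] twist -0.0015
```

View pics/c3.png

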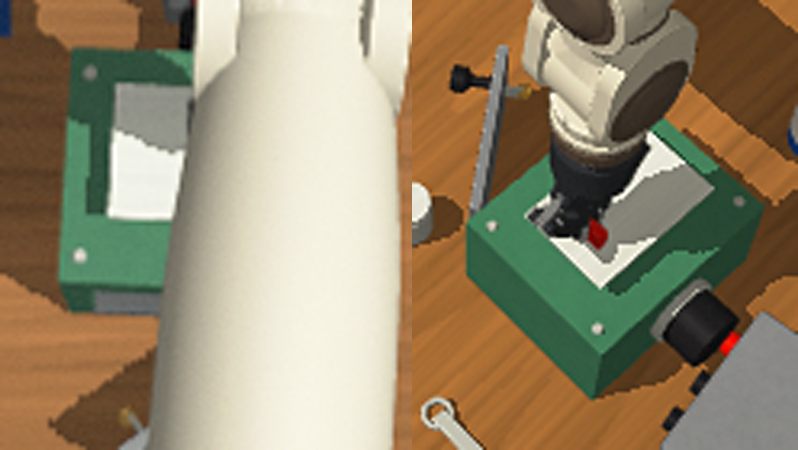

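The crop shows the cover hovering over the opening. Its far-end flange corners are at (117,83) and (108,218) in the top view, and at (652,133), (714,187) and (600,288) in the scene view.

Run:
```python
from h import *
a=np.radians(-3.05);R=np.array([[np.cos(a),-np.sin(a)],[np.sin(a),np.cos(a)]])
loc=lambda W:((W-[658,-9])@R).round(1)
f=lambda uv,s,o:np.array(uv)/s-.5+o
T=3.745;S=3.216
print("top corners",loc(plane("top",f([[117,83],[108,218]],T,[205,70]),.1539)),"screws",loc(plane("top",f([[90,72],[80,256]],T,[205,70]),.12)))
print("scene corners",loc(plane("scene",f([[240,133],[302,187],[188,288]],S,[245,170]),.1539)),"screws",loc(plane("scene",f([[80,226],[186,328],[327,201]],S,[245,170]),.12)))
z=np.load("top1.npz");w=world("top",z["d"]);im=z["im"].astype(int)
s=w[92:130,234:256];m=(s[...,2]>.14)&(s[...,2]<.17);p=s[m];A=np.c_[p[:,:2]-[.658,-.009],np.ones(len(p))];print("flange plane",np.linalg.lstsq(A,p[:,2],rcond=None)[0],len(p))
w=world("scene",np.load("scene1.npz")["d"]);q=w[(w[...,2]>.145)&(w[...,2]<.165)&(abs(w[...,0]-.658)<.045)&(abs(w[...,1]-.02)<.05)];A=np.c_[q[:,:2]-[.658,-.009],np.ones(len(q))];print("scene plane",np.linalg.lstsq(A,q[:,2],rcond=None)[0],len(q))
# subpixel edges in top image, flange far edge & sides
bw=im.min(-1)
for v in(108,112,116,120,124): print(v,im[v,230:240].tolist()[0:10:1][:0],bw[v,230:240])
for u in(238,242,246,250): print(u,bw[88:98,u],bw[122:134,u])
```

```text
top corners [[ 51.8  72.1]
 [-49.2  73.3]] screws [[ 70.4  95.1]
 [-70.6  94.8]]
scene corners [[-29.   70.5]
 [ 50.   71.3]
 [ 50.  -78.8]] screws [[-72.2 -96.5]
 [ 67.6 -95.6]
 [ 67.3  94. ]]
flange plane [-0.00532997 -0.00225537  0.15320634] 681
scene plane [ 0.01066456 -0.00618828  0.15323335] 502
108 [] [ 50  46  48  42 122 237 236 234 234 233]
112 [] [ 50  52  48  36 136 248 237 235 234 234]
116 [] [ 47  48  49  41 145 249 233 230 230 231]
120 [] [ 46  51  47  54 151 241 235 232 232 233]
124 [] [ 47  52  44  92 195 236 231 231 230 230]
238 [ 49  51  47  40 122 140 136 134 136 140] [232 232 230 231 237 231 157  76  86  86  84  83]
242 [ 49  50  50  42 101 134 139 138 134 136] [231 232 231 231 234 241 174  74  85  87  86  85]
246 [ 45  53  48  43  95 130 140 135 134 136] [232 232 230 231 232 241 174  76  84  86  86  85]
250 [ 47  50  50  46  65 122 137 137 133 135] [235 236 232 231 232 236 163  89  89  94  93  98]
```

Run:
```python
from h import *
a=np.radians(-3.05);R=np.array([[np.cos(a),-np.sin(a)],[np.sin(a),np.cos(a)]])
loc=lambda W:((W-[658,-9])@R).round(1)
print(loc(plane("top",[[234.1,108],[233.97,116],[233.9,120],[242,91.9],[246,91.96],[242,128.1],[246,128.1]],.1535)))
# subpixel screws in first image
im=np.load("top0.npz")["im"].astype(float).min(-1)
c=[]
for u,v in((229,89),(296,92),(225,138),(294,141)):
    s=im[v-4:v+5,u-4:u+5];g=np.clip(s-np.median(s)-25,0,None);vv,uu=np.mgrid[v-4:v+5,u-4:u+5];c.append([(uu*g).sum()/g.sum(),(vv*g).sum()/g.sum()])
S=plane("top",c,.12);print(np.round(c,1).tolist(),S.round(1).tolist(),S.mean(0),loc(S).tolist())
```

```text
[[  5.9  74.2]
 [-16.5  73.4]
 [-27.6  73. ]
 [ 52.1  55. ]
 [ 52.4  44.1]
 [-49.1  49.8]
 [-48.6  38.9]]
[[228.7, 88.9], [296.3, 91.7], [225.9, 137.7], [294.4, 140.8]] [[733.0, 81.6], [723.1, -108.0], [593.1, 89.4], [583.0, -100.6]] [658.05093839  -9.40042777] [[70.0, 94.5], [70.3, -95.4], [-70.0, 94.8], [-70.0, -95.4]]
```

{"api": "apply_moves", "payload": {
  "motion": [
    {"jaw":-1,"xyz":[2.4,1.7,4],"twist":0.012},
    {"jaw":-1,"xyz":[2.4,1.7,8],"twist":0.012},
    {"jaw":-1,"xyz":[2.4,1.7,11],"twist":0.012},
    {"jaw":-1,"xyz":[2.4,1.7,13],"twist":0.012},
    {"jaw":-1,"xyz":[2.4,1.7,13],"twist":0.012}
  ]
}}

```text
time: 6.75
ee_pos: [0.6535, -0.0532, 0.1594]
tcp_rot: [-180.0, -0.0, 176.1]
wrist_force: [-0.3, -0.3, -2.1]
opening: 0.0103
grasp_force: 59.9
```

{"api": "apply_moves", "payload": {
  "motion": [
    {"jaw":-1,"xyz":[0,0,1],"twist":0},
    {"jaw":-1,"xyz":[0,0,2],"twist":0},
    {"jaw":-1,"xyz":[0,0,3],"twist":0},
    {"jaw":-1,"xyz":[0,0,3],"twist":0}
  ]
}}

```text
time: 7.25
ee_pos: [0.6536, -0.0532, 0.1565]
tcp_rot: [180.0, -0.0, 176.1]
wrist_force: [-0.3, -0.9, -2.3]
opening: 0.0104
grasp_force: 59.9
```

{"api": "apply_moves", "payload": {
  "motion": [
    {"jaw":-1,"xyz":[0,0,1],"twist":0},
    {"jaw":-1,"xyz":[0,0,2],"twist":0},
    {"jaw":-1,"xyz":[0,0,2],"twist":0}
  ]
}}

```text
time: 7.62
ee_pos: [0.6536, -0.0532, 0.1545]
tcp_rot: [-180.0, -0.0, 176.1]
wrist_force: [0.1, -0.6, -1.9]
opening: 0.0102
grasp_force: 59.9
```

{"api": "apply_moves", "payload": {
  "motion": [
    {"jaw":-1,"xyz":[0,0,1],"twist":0},
    {"jaw":-1,"xyz":[0,0,1],"twist":0}
  ]
}}

```text
time: 7.88
ee_pos: [0.6537, -0.0531, 0.1538]
tcp_rot: [180.0, 0.0, 176.1]
wrist_force: [0.2, 0.8, -1.5]
opening: 0.0107
grasp_force: 60.0
```

{"api": "apply_moves", "payload": {
  "motion": [
    {"jaw":-1,"xyz":[0,0,1],"twist":0},
    {"jaw":-1,"xyz":[0,0,1],"twist":0}
  ]
}}

```text
time: 8.12
ee_pos: [0.6538, -0.0531, 0.1534]
tcp_rot: [180.0, 0.1, 176.1]
wrist_force: [-1.2, -0.4, 4.5]
opening: 0.0104
grasp_force: 60.7
```

{"api": "apply_moves", "payload": {
  "motion": [
    {"jaw":-1,"xyz":[0,0,1],"twist":0},
    {"jaw":-1,"xyz":[0,0,1],"twist":0}
  ]
}}

```text
time: 8.38
ee_pos: [0.654, -0.053, 0.1531]
tcp_rot: [180.0, 0.1, 176.2]
wrist_force: [-2.0, 1.0, 9.1]
opening: 0.0103
grasp_force: 61.5
```

{"api": "apply_moves", "payload": {
  "motion": [
    {"jaw":-1,"xyz":[0,0,1],"twist":0},
    {"jaw":-1,"xyz":[0,0,2],"twist":0},
    {"jaw":-1,"xyz":[0,0,2],"twist":0}
  ]
}}

```text
time: 8.75
ee_pos: [0.6543, -0.053, 0.1523]
tcp_rot: [180.0, 0.2, 176.2]
wrist_force: [-3.4, 0.3, 14.2]
opening: 0.011
grasp_force: 62.5
```

{"api": "apply_moves", "payload": {
  "motion": [
    {"jaw":-1,"xyz":[0,0,1],"twist":0},
    {"jaw":-1,"xyz":[0,0,2],"twist":0},
    {"jaw":-1,"xyz":[0,0,2],"twist":0}
  ]
}}

```text
time: 9.12
ee_pos: [0.6545, -0.0529, 0.1512]
tcp_rot: [179.9, 0.3, 176.2]
wrist_force: [-3.3, 0.3, 18.0]
opening: 0.0105
grasp_force: 63.6
```

{"api": "apply_moves", "payload": {
  "motion": [
    {"jaw":-1,"xyz":[0,0,1],"twist":0},
    {"jaw":-1,"xyz":[0,0,2],"twist":0},
    {"jaw":-1,"xyz":[0,0,3],"twist":0},
    {"jaw":-1,"xyz":[0,0,3],"twist":0}
  ]
}}

```text
time: 9.62
ee_pos: [0.6544, -0.0534, 0.1465]
tcp_rot: [180.0, 0.2, 176.1]
wrist_force: [0.5, -3.3, 9.3]
opening: 0.0109
grasp_force: 70.1
```

{"api": "apply_moves", "payload": {
  "motion": [
    {"jaw":-1,"xyz":[0,0,1],"twist":0},
    {"jaw":-1,"xyz":[0,0,2],"twist":0},
    {"jaw":-1,"xyz":[0,0,3],"twist":0},
    {"jaw":-1,"xyz":[0,0,3],"twist":0}
  ]
}}

```text
time: 10.12
ee_pos: [0.6545, -0.0537, 0.1456]
tcp_rot: [180.0, 0.3, 176.1]
wrist_force: [-5.7, -3.9, 21.1]
opening: 0.0109
grasp_force: 70.1
```

{"api": "apply_moves", "payload": {
  "motion": [
    {"jaw":-1,"xyz":[0,0,2],"twist":0},
    {"jaw":-1,"xyz":[0,0,3],"twist":0},
    {"jaw":-1,"xyz":[0,0,3],"twist":0}
  ]
}}

```text
time: 10.5
ee_pos: [0.6545, -0.0535, 0.1442]
tcp_rot: [-180.0, 0.4, 176.1]
wrist_force: [-8.7, 0.1, 29.6]
opening: 0.0106
grasp_force: 68.0
```

Run:
```python
from h import *
print(sensors.get_obs()["torque"])
for n in("scene","top"):
    im,d=camera(n);w=world(n,d);a=np.radians(-3.05)
    l=(w[...,:2]-[.658,-.0094])@np.array([[np.cos(a),-np.sin(a)],[np.sin(a),np.cos(a)]])
    q=(w[...,2]>.115)&(w[...,2]<.14)&(abs(l[...,0])<.045)&(l[...,1]>-.02)&(l[...,1]<.07)&(im.max(-1).astype(int)-im.min(-1)<40)
    A=np.c_[l[q],np.ones(q.sum())];print(n,q.sum(),np.linalg.lstsq(A,w[q][:,2],rcond=None)[0])
    g=(w[...,2]>.105)&(w[...,2]<.135)&(abs(l[...,0])<.085)&(abs(l[...,1])<.105)&(im[...,1].astype(int)-im[...,0]>20)
    print("green z",np.median(w[g][:,2]))
```

```text
[0.05694724 1.84896199 0.08861959]
scene 494 [-0.00062479  0.00943332  0.12384232]
green z 0.11913918245024639
top 545 [ 0.00520205 -0.00384259  0.12498567]
green z 0.11955869677495273
```

{"api": "apply_moves", "payload": {
  "motion": [
    {"jaw":-1,"xyz":[0,0,-3],"twist":0},
    {"jaw":-1,"xyz":[0,0,-4],"twist":0},
    {"jaw":-0.4,"xyz":[0,0,-4],"twist":0},
    {"jaw":-0.4,"xyz":[0,0,-4],"twist":0},
    {"jaw":-0.4,"xyz":[0,0,-4],"twist":0}
  ]
}}

```text
time: 11.22
ee_pos: [0.6535, -0.0532, 0.1422]
tcp_rot: [-180.0, -0.0, 176.1]
wrist_force: [-0.3, 0.2, 1.2]
opening: 0.0255
grasp_force: 0.0
```

{"api": "apply_moves", "payload": {
  "motion": [
    {"jaw":-0.4,"xyz":[0,0,-15],"twist":0},
    {"jaw":-0.4,"xyz":[0,0,-40],"twist":0},
    {"jaw":-1,"xyz":[0,30,-40],"twist":0},
    {"jaw":-1,"xyz":[0,70,-40],"twist":0},
    {"jaw":-1,"xyz":[0,93,-40],"twist":0}
  ]
}}

```text
time: 11.85
ee_pos: [0.66, 0.0411, 0.1836]
tcp_rot: [180.0, 0.0, 176.2]
wrist_force: [-0.5, -0.1, -0.1]
opening: -0.0002
grasp_force: 0.0
```

{"api": "apply_moves", "payload": {
  "motion": [
    {"jaw":-1,"xyz":[0,0,0],"twist":0},
    {"jaw":-1,"xyz":[0,0,0],"twist":0},
    {"jaw":-1,"xyz":[0,0,0],"twist":0}
  ]
}}

```text
time: 12.22
ee_pos: [0.6599, 0.0386, 0.1827]
tcp_rot: [-180.0, -0.0, 176.1]
wrist_force: [-1.3, -0.6, 0.4]
opening: -0.0001
grasp_force: 0.0
```

Run:
```python
from h import *
a=np.radians(86.95);g=np.array([658,-9.4])+50*np.array([np.cos(a),np.sin(a)])
to(g[0],g[1],146,86.95)
L=[]
for n in("scene",):
    im,d=camera(n);w=world(n,d);a=np.radians(-3.05)
    l=(w[...,:2]-[.658,-.0094])@np.array([[np.cos(a),-np.sin(a)],[np.sin(a),np.cos(a)]])
    q=(w[...,2]>.115)&(w[...,2]<.14)&(abs(l[...,0])<.045)&(l[...,1]>-.07)&(l[...,1]<.07)&(im.max(-1).astype(int)-im.min(-1)<40)&(im.min(-1)>70)
    A=np.c_[l[q],np.ones(q.sum())];print(n,q.sum(),np.linalg.lstsq(A,w[q][:,2],rcond=None)[0])
    L=cv2.resize(im[180:300,250:370,::-1],(600,600),interpolation=2)
cv2.imwrite("pics/c4.png",L)
```

```text
t 12.22 pos [659.9  38.6 182.7] rot [-179.99   -0.    176.08] F [-1.3 -0.6  0.4] q6 7.3 -> xyz [-0.7, 2.0, 36.7] twist -0.0152
scene 1055 [-0.00119525 -0.00178775  0.12428401]
```

View pics/c4.png

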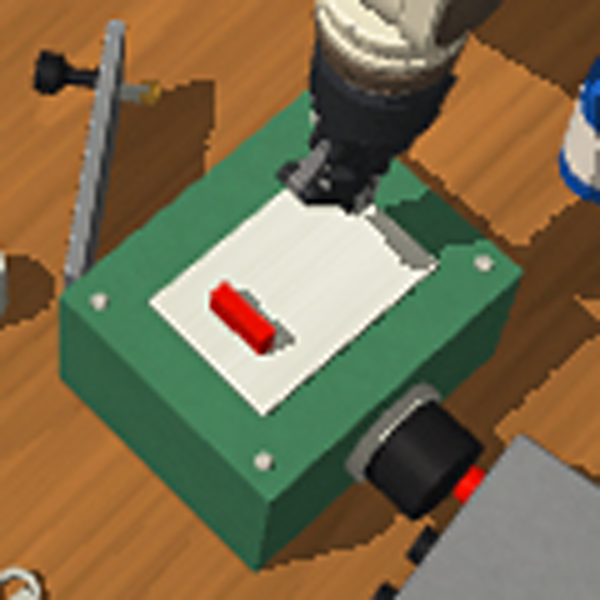

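The crop shows the cover flat in place, with its corners at (150,300), (265,413) and (437,265), and the plane fit comes out level. I'll press each end firmly to make sure both have snapped in.

{"api": "apply_moves", "payload": {
  "motion": [
    {"jaw":-1,"xyz":[-1,2,20],"twist":0},
    {"jaw":-1,"xyz":[-1,2,34],"twist":0},
    {"jaw":-1,"xyz":[-1,2,37],"twist":0},
    {"jaw":-1,"xyz":[-1,2,40],"twist":0},
    {"jaw":-1,"xyz":[-1,2,42],"twist":0}
  ]
}}

```text
time: 12.9
ee_pos: [0.6612, 0.0415, 0.1421]
tcp_rot: [180.0, 0.1, 176.1]
wrist_force: [-5.4, -1.0, 13.4]
opening: 0.0001
grasp_force: 6.7
```

{"api": "apply_moves", "payload": {
  "motion": [
    {"jaw":-1,"xyz":[0,0,2],"twist":0},
    {"jaw":-1,"xyz":[0,0,4],"twist":0},
    {"jaw":-1,"xyz":[0,0,4],"twist":0}
  ]
}}

```text
time: 13.28
ee_pos: [0.6612, 0.0414, 0.142]
tcp_rot: [180.0, 0.3, 176.1]
wrist_force: [-11.3, -0.5, 26.5]
opening: -0.0
grasp_force: 13.0
```

Far end is solid at 142.0 (flange top 125). Next, the top of the grip bar, where home is TCP 164.

{"api": "apply_moves", "payload": {
  "motion": [
    {"jaw":-1,"xyz":[0,0,-10],"twist":0},
    {"jaw":-1,"xyz":[0,0,-50],"twist":0},
    {"jaw":-1,"xyz":[0,-40,-50],"twist":0},
    {"jaw":-1,"xyz":[0,-92,-50],"twist":0},
    {"jaw":-1,"xyz":[0,-95,-50],"twist":0}
  ]
}}

```text
time: 13.9
ee_pos: [0.6545, -0.0562, 0.187]
tcp_rot: [-180.0, 0.0, 175.9]
wrist_force: [-0.0, 0.3, -0.1]
opening: -0.0001
grasp_force: 0.0
```

{"api": "apply_moves", "payload": {
  "motion": [
    {"jaw":-1,"xyz":[0,0,0],"twist":0},
    {"jaw":-1,"xyz":[0,0,0],"twist":0}
  ]
}}

```text
time: 14.15
ee_pos: [0.6548, -0.0522, 0.1866]
tcp_rot: [180.0, -0.0, 176.2]
wrist_force: [-0.7, 0.8, -0.5]
opening: 0.0002
grasp_force: 0.0
```

Run:
```python
from h import *
to(655.6,-53.5,164,86.95)
```

```text
t 14.15 pos [654.8 -52.2 186.6] rot [179.99  -0.   176.2 ] F [-0.7  0.8 -0.5] q6 -0.8 -> xyz [-0.9, -1.2, 22.6] twist -0.013
```

{"api": "apply_moves", "payload": {
  "motion": [
    {"jaw":-1,"xyz":[0,-1,14],"twist":0},
    {"jaw":-1,"xyz":[0,-1,20],"twist":0},
    {"jaw":-1,"xyz":[0,-1,23],"twist":0},
    {"jaw":-1,"xyz":[0,-1,26],"twist":0},
    {"jaw":-1,"xyz":[0,-1,28],"twist":0}
  ]
}}

```text
time: 14.78
ee_pos: [0.6542, -0.0537, 0.1639]
tcp_rot: [180.0, 0.2, 176.2]
wrist_force: [-16.4, 2.5, 40.9]
opening: -0.0001
grasp_force: 20.1
```

{"api": "apply_moves", "payload": {
  "motion": [
    {"jaw":-1,"xyz":[0,0,2],"twist":0},
    {"jaw":-1,"xyz":[0,0,3],"twist":0}
  ]
}}

```text
time: 15.02
ee_pos: [0.6542, -0.0537, 0.1638]
tcp_rot: [180.0, 0.4, 176.2]
wrist_force: [-21.7, 3.5, 51.5]
opening: -0.0003
grasp_force: 25.8
```

{"api": "apply_moves", "payload": {
  "motion": [
    {"jaw":-1,"xyz":[0,0,-10],"twist":0},
    {"jaw":-1,"xyz":[0,0,-60],"twist":0},
    {"jaw":-1,"xyz":[0,0,-70],"twist":0},
    {"jaw":-1,"xyz":[0,0,-70],"twist":0}
  ]
}}

```text
time: 15.52
ee_pos: [0.6549, -0.0542, 0.2258]
tcp_rot: [-180.0, 0.1, 176.2]
wrist_force: [1.6, 0.4, -0.5]
opening: -0.0
grasp_force: 0.0
```

Run:
```python
from h import *
im,d=camera("scene");w=world("scene",d);a=np.radians(-3.05)
l=(w[...,:2]-[.658,-.0094])@np.array([[np.cos(a),-np.sin(a)],[np.sin(a),np.cos(a)]])
q=(w[...,2]>.115)&(w[...,2]<.14)&(abs(l[...,0])<.045)&(abs(l[...,1])<.07)&(im.max(-1).astype(int)-im.min(-1)<40)&(im.min(-1)>70)
A=np.c_[l[q],np.ones(q.sum())];print(q.sum(),np.linalg.lstsq(A,w[q][:,2],rcond=None)[0])
# door: hinge estimate, points in collector frame from first images
for n in("top","scene"):
    z=np.load(n+"0.npz");W=z["w"];im=z["im"].astype(int)
    l=(W[...,:2]-[.658,-.0094])@np.array([[np.cos(a),-np.sin(a)],[np.sin(a),np.cos(a)]])
    m=(W[...,2]>.103)&(W[...,2]<.113)&(l[...,0]<-.098)&(l[...,0]>-.25)&(abs(l[...,1])<.12)&(im.max(-1)-im.min(-1)<30)
    p=(l[m]*1000).astype(np.float32);r=cv2.minAreaRect(p);print(n,len(p),r,cv2.boxPoints(r).round(1).tolist())
```

```text
971 [ 0.00287411 -0.0045164   0.12414839]
top 270 ((-156.56939697265625, -16.746994018554688), (12.593138694763184, 188.28213500976562), 38.361328125) [[-219.89999389648438, 53.20000076293945], [-103.0999984741211, -94.5], [-93.19999694824219, -86.69999694824219], [-210.10000610351562, 61.0]]
scene 176 ((-157.65037536621094, -19.295860290527344), (12.143871307373047, 189.24984741210938), 38.26780319213867) [[-221.0, 51.20000076293945], [-103.80000305175781, -97.30000305175781], [-94.30000305175781, -89.80000305175781], [-211.5, 58.79999923706055]]
```

```bash
cat >> h.py <<'E'
def doorpose(th,off,r=115):
    a=np.radians(-3.05);t=np.radians(th);h=np.array([-103.6,-96])
    l=h+r*np.array([-np.sin(t),np.cos(t)])+off*np.array([-np.cos(t),-np.sin(t)])
    w=np.array([658,-9.4])+np.array([[np.cos(a),-np.sin(a)],[np.sin(a),np.cos(a)]])@l
    return w[0],w[1],86.95+th
def dp(th,off,z=82):
    x,y,ang=doorpose(th,off);print(th,off,np.round([x,y],1));to(x,y,z,ang)
E
python3 -c "
from h import *
dp(38.3,40,226);dp(38.3,40,82)"
```

```text
38.3 40 [450.4 -28.9]
t 15.57 pos [654.5 -54.2 224.5] rot [-1.8000e+02 -5.0000e-02  1.7615e+02] F [ 0.7  0.1 -0.2] q6 -0.9 -> xyz [205.4, 11.5, -1.5] twist -0.6825
38.3 40 [450.4 -28.9]
t 15.57 pos [654.5 -54.2 224.5] rot [-1.8000e+02 -5.0000e-02  1.7615e+02] F [ 0.7  0.1 -0.2] q6 -0.9 -> xyz [205.4, 11.5, 142.5] twist -0.6825
```

{"api": "apply_moves", "payload": {
  "motion": [
    {"jaw":-1,"xyz":[50,3,0],"twist":-0.17},
    {"jaw":-1,"xyz":[105,6,0],"twist":-0.34},
    {"jaw":-1,"xyz":[160,9,0],"twist":-0.51},
    {"jaw":-1,"xyz":[205,11.5,0],"twist":-0.68},
    {"jaw":-1,"xyz":[205,11.5,0],"twist":-0.68}
  ]
}}

```text
time: 16.2
ee_pos: [0.4482, -0.0287, 0.2248]
tcp_rot: [180.0, -0.0, -144.8]
wrist_force: [0.2, 1.0, 0.5]
opening: 0.0002
grasp_force: 0.0
```

{"api": "apply_moves", "payload": {
  "motion": [
    {"jaw":-1,"xyz":[0,0,0],"twist":0},
    {"jaw":-1,"xyz":[0,0,0],"twist":0}
  ]
}}

```text
time: 16.45
ee_pos: [0.4513, -0.0291, 0.2248]
tcp_rot: [180.0, -0.1, -144.9]
wrist_force: [-0.3, 0.6, -0.6]
opening: -0.0002
grasp_force: 0.0
```

```bash
python3 -c "
from h import *
dp(38.3,40,82)"
```

```text
38.3 40 [450.4 -28.9]
t 16.45 pos [451.3 -29.1 224.8] rot [ 1.7995e+02 -6.0000e-02 -1.4495e+02] F [-0.3  0.6 -0.6] q6 -38.7 -> xyz [0.7, 0.7, 142.8] twist -0.0034
```

{"api": "apply_moves", "payload": {
  "motion": [
    {"jaw":-1,"xyz":[0.7,0.7,50],"twist":0},
    {"jaw":-1,"xyz":[0.7,0.7,100],"twist":0},
    {"jaw":-1,"xyz":[0.7,0.7,142],"twist":0},
    {"jaw":-1,"xyz":[0.7,0.7,142],"twist":0},
    {"jaw":-1,"xyz":[0.7,0.7,142],"twist":0}
  ]
}}

```text
time: 17.08
ee_pos: [0.4507, -0.0289, 0.0851]
tcp_rot: [-180.0, 0.0, -144.9]
wrist_force: [0.4, 0.2, 0.9]
opening: 0.0001
grasp_force: 0.0
```

```bash
python3 -c "
from h import *
dp(38.3,14)
for t in (34,30,26,22,18): dp(t,12)
im,d=camera('scene')
cv2.imwrite('pics/c5.png',cv2.resize(im[160:290,220:350,::-1],(600,600),interpolation=2))"
```

```text
38.3 14 [471.6 -13.9]
t 17.07 pos [450.7 -28.9  85.1] rot [-1.7996e+02  5.0000e-02 -1.4491e+02] F [0.4 0.2 0.9] q6 -38.8 -> xyz [-25.7, 0.3, 3.1] twist -0.0029
34 12 [480.   -7.3]
t 17.07 pos [450.7 -28.9  85.1] rot [-1.7996e+02  5.0000e-02 -1.4491e+02] F [0.4 0.2 0.9] q6 -38.8 -> xyz [-36.4, 0.9, 3.1] twist 0.0722
30 12 [486.6  -2.7]
t 17.07 pos [450.7 -28.9  85.1] rot [-1.7996e+02  5.0000e-02 -1.4491e+02] F [0.4 0.2 0.9] q6 -38.8 -> xyz [-44.4, 0.8, 3.1] twist 0.142
26 12 [493.5   1.5]
t 17.07 pos [450.7 -28.9  85.1] rot [-1.7996e+02  5.0000e-02 -1.4491e+02] F [0.4 0.2 0.9] q6 -38.8 -> xyz [-52.5, 0.2, 3.1] twist 0.2118
22 12 [500.7   5.1]
t 17.07 pos [450.7 -28.9  85.1] rot [-1.7996e+02  5.0000e-02 -1.4491e+02] F [0.4 0.2 0.9] q6 -38.8 -> xyz [-60.5, -0.9, 3.1] twist 0.2816
18 12 [508.2   8.3]
t 17.07 pos [450.7 -28.9  85.1] rot [-1.7996e+02  5.0000e-02 -1.4491e+02] F [0.4 0.2 0.9] q6 -38.8 -> xyz [-68.4, -2.6, 3.1] twist 0.3515
```

View pics/c5.png

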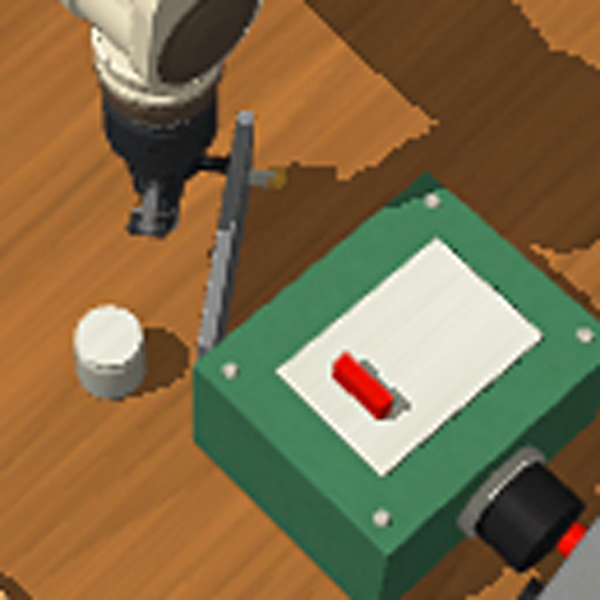

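The crop shows the cover flat in the collector and the fingers at (150,220). They are in front of the door, clear of the tin at (110,340), with the knob post at (215,163). Now I'll push the door along its arc.

{"api": "apply_moves", "payload": {
  "motion": [
    {"jaw":-1,"xyz":[-20,0.3,3],"twist":0},
    {"jaw":-1,"xyz":[-27,0.4,3],"twist":0.02},
    {"jaw":-1,"xyz":[-36,0.9,3],"twist":0.072},
    {"jaw":-1,"xyz":[-44,0.8,3],"twist":0.142},
    {"jaw":-1,"xyz":[-52,0.2,3],"twist":0.212}
  ]
}}

```text
time: 17.75
ee_pos: [0.4928, 0.0013, 0.0818]
tcp_rot: [-180.0, 0.1, -157.2]
wrist_force: [-0.1, 0.2, 0.3]
opening: 0.0003
grasp_force: 0.0
```

```bash
python3 -c "
from h import *
for t in (22,18,14,10,6): dp(t,12)"
```

```text
22 12 [500.7   5.1]
t 17.75 pos [492.8   1.3  81.8] rot [-1.7997e+02  5.0000e-02 -1.5722e+02] F [-0.1  0.2  0.3] q6 -22.6 -> xyz [-8.8, 0.4, -0.2] twist 0.0669
18 12 [508.2   8.3]
t 17.75 pos [492.8   1.3  81.8] rot [-1.7997e+02  5.0000e-02 -1.5722e+02] F [-0.1  0.2  0.3] q6 -22.6 -> xyz [-16.9, 0.5, -0.2] twist 0.1367
14 12 [515.8  10.9]
t 17.75 pos [492.8   1.3  81.8] rot [-1.7997e+02  5.0000e-02 -1.5722e+02] F [-0.1  0.2  0.3] q6 -22.6 -> xyz [-24.9, -0.1, -0.2] twist 0.2066
10 12 [523.6  13. ]
t 17.75 pos [492.8   1.3  81.8] rot [-1.7997e+02  5.0000e-02 -1.5722e+02] F [-0.1  0.2  0.3] q6 -22.6 -> xyz [-32.9, -1.2, -0.2] twist 0.2764
6 12 [531.5  14.5]
t 17.75 pos [492.8   1.3  81.8] rot [-1.7997e+02  5.0000e-02 -1.5722e+02] F [-0.1  0.2  0.3] q6 -22.6 -> xyz [-40.8, -2.9, -0.2] twist 0.3462
```

{"api": "apply_moves", "payload": {
  "motion": [
    {"jaw":-1,"xyz":[-9,0.4,0],"twist":0.067},
    {"jaw":-1,"xyz":[-17,0.5,0],"twist":0.137},
    {"jaw":-1,"xyz":[-25,0,0],"twist":0.207},
    {"jaw":-1,"xyz":[-33,-1.2,0],"twist":0.276},
    {"jaw":-1,"xyz":[-41,-2.9,0],"twist":0.346}
  ]
}}

```text
time: 18.38
ee_pos: [0.5316, 0.0146, 0.0818]
tcp_rot: [-180.0, 0.0, -177.0]
wrist_force: [-12.6, -1.0, 4.2]
opening: -0.0
grasp_force: 0.0
```

```bash
python3 -c "
from h import *
for t in (4,2,0,-2): dp(t,12)"
```

```text
4 12 [535.5  15. ]
t 18.38 pos [531.6  14.6  81.8] rot [-1.8000e+02  4.0000e-02 -1.7704e+02] F [-12.6  -1.    4.2] q6 -1.4 -> xyz [-4.0, 0.3, -0.2] twist 0.0351
2 12 [539.5  15.4]
t 18.38 pos [531.6  14.6  81.8] rot [-1.8000e+02  4.0000e-02 -1.7704e+02] F [-12.6  -1.    4.2] q6 -1.4 -> xyz [-8.0, 0.5, -0.2] twist 0.07
0 12 [543.6  15.7]
t 18.38 pos [531.6  14.6  81.8] rot [-1.8000e+02  4.0000e-02 -1.7704e+02] F [-12.6  -1.    4.2] q6 -1.4 -> xyz [-12.0, 0.5, -0.2] twist 0.1049
-2 12 [547.6  15.9]
t 18.38 pos [531.6  14.6  81.8] rot [-1.8000e+02  4.0000e-02 -1.7704e+02] F [-12.6  -1.    4.2] q6 -1.4 -> xyz [-16.1, 0.5, -0.2] twist 0.1398
```

{"api": "apply_moves", "payload": {
  "motion": [
    {"jaw":-1,"xyz":[-4,0.3,0],"twist":0.035},
    {"jaw":-1,"xyz":[-8,0.5,0],"twist":0.07},
    {"jaw":-1,"xyz":[-12,0.5,0],"twist":0.1},
    {"jaw":-1,"xyz":[-12,0.5,0],"twist":0.1}
  ]
}}

```text
time: 18.88
ee_pos: [0.5433, 0.0157, 0.0808]
tcp_rot: [-180.0, 0.0, 177.4]
wrist_force: [-0.6, -0.3, 0.4]
opening: -0.0003
grasp_force: 0.0
```

{"api": "apply_moves", "payload": {
  "motion": [
    {"jaw":-1,"xyz":[-2,0,0],"twist":0},
    {"jaw":-1,"xyz":[-4,0,0],"twist":0},
    {"jaw":-1,"xyz":[-4,0,0],"twist":0}
  ]
}}

```text
time: 19.25
ee_pos: [0.5435, 0.0156, 0.08]
tcp_rot: [-180.0, -0.4, 177.4]
wrist_force: [-22.2, 1.5, 7.5]
opening: -0.0
grasp_force: 0.0
```

The door has seated: it stops rigidly, after the force dropped to zero as it snapped in. Backing off.

{"api": "apply_moves", "payload": {
  "motion": [
    {"jaw":-1,"xyz":[10,0,0],"twist":0},
    {"jaw":-1,"xyz":[40,0,0],"twist":0},
    {"jaw":-1,"xyz":[70,0,-20],"twist":0},
    {"jaw":-1,"xyz":[100,0,-70],"twist":0},
    {"jaw":-1,"xyz":[140,0,-120],"twist":0}
  ]
}}

```text
time: 19.88
ee_pos: [0.4073, 0.0218, 0.2008]
tcp_rot: [180.0, 0.1, 177.4]
wrist_force: [0.8, 0.5, 0.2]
opening: 0.0003
grasp_force: 0.0
```

{"api": "apply_moves", "payload": {
  "motion": [
    {"jaw":-1,"xyz":[50,0,0],"twist":0},
    {"jaw":-1,"xyz":[50,0,0],"twist":0},
    {"jaw":-1,"xyz":[50,0,0],"twist":0},
    {"jaw":-1,"xyz":[50,0,0],"twist":0}
  ]
}}

```text
time: 20.38
ee_pos: [0.3588, 0.0241, 0.199]
tcp_rot: [-180.0, -0.0, 177.4]
wrist_force: [-0.5, -0.2, 1.4]
opening: -0.0003
grasp_force: 0.0
```

Run:
```python
from h import *
im,d=camera("scene");w=world("scene",d);a=np.radians(-3.05)
l=(w[...,:2]-[.658,-.0094])@np.array([[np.cos(a),-np.sin(a)],[np.sin(a),np.cos(a)]])
q=(w[...,2]>.115)&(w[...,2]<.14)&(abs(l[...,0])<.045)&(abs(l[...,1])<.07)&(im.max(-1).astype(int)-im.min(-1)<40)&(im.min(-1)>70)
A=np.c_[l[q],np.ones(q.sum())];print(q.sum(),np.linalg.lstsq(A,w[q][:,2],rcond=None)[0])
cv2.imwrite("pics/c6.png",cv2.resize(im[120:384,120:440,::-1],(720,594),interpolation=2))
```

```text
1122 [-0.00020465  0.0029546   0.12438414]
```

View pics/c6.png

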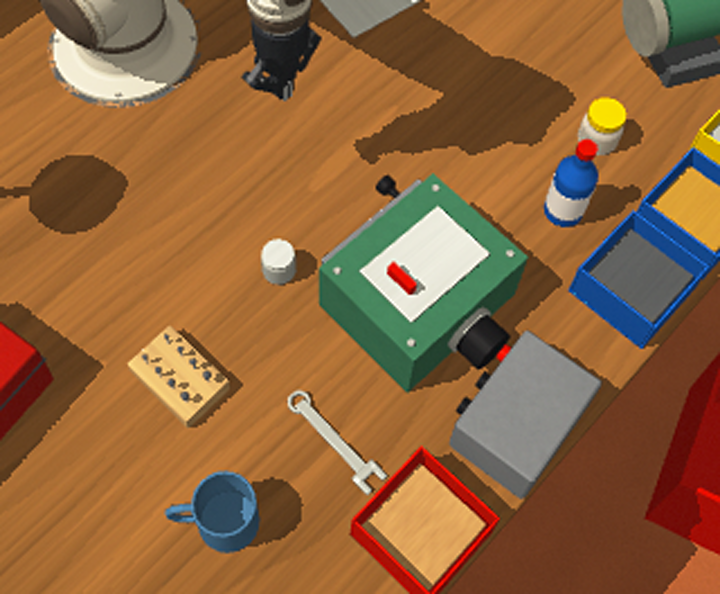

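The picture shows the cover flat and level at (425,265), and the door flush along the front edge at (375,220) with its knob at (387,187). Everything else stands where it was, and the gripper is clear.

```bash
python3 -c "
from workcell import bot
print(bot.job_done())"
```

```text
the job is handed in; nothing more can be done
None
```

The cover is snapped in flat and level, the door is shut on its catch, nothing else was moved, and the job was handed in at about 20 s of the 69 s allowed.

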